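# Tap the bench-pin wedge home

### The arm

A 7-joint arm with a two-finger parallel gripper is mounted at the origin on the work surface. World frame = base frame: x ahead of the robot, y to its left, z up, the work surface at z = 0. Lengths are in mm, angles in rad, forces in N, time in s.
With the tool pointing down it reaches from about 400 to 875 mm from the base axis. Payload 4.4 kg.
Tool frame: the origin (TCP) lies at the very end of the fingers, on their centre line; the grasp point (between the pads) lies 19 mm behind it; z points along the fingers, x is the direction in which the jaws open and shut, and the axes are right-handed (so a half turn about z gives the same grasp; the last joint's range is limited). The gripper opens to 85 mm and grips with 20 to 120 N. Pads are 22 mm wide; open, the fingers measure 114 mm over their backs; the gripper's body (76 mm by 85 mm) begins 54 mm behind the grasp point. The pads swing forward as they close: fully open they stand 13 mm farther back than shut.
Start: joints at [1.068, 0.628, 0.038, 1.517, -0.027, 0.996, -0.02], TCP at [275.006, -588.973, 231.313] pointing down, gripper open.
Joint ranges: [-3.06, 3.06], [-0.37, 2.12], [-1.25, 1.32], [0.18, 2.47], [-1.1, 4.24], [0.23, 1.98], [-2.94, 2.94]. Speed limits (rad/s): [2.57, 2.57, 3.14, 3.14, 3.14, 3.14, 3.14].

### API

Orientations are given as [roll, pitch, yaw] about the fixed x, y, z axes, in that order (R = Rz(yaw) Ry(pitch) Rx(roll)).
In Python, from cell import ctrl gives the robot as it stands.
- The arm moves only by the shell command python3 -m creep 'ROWS'. ROWS is text: rows parted by semicolons, each of 7 numbers parted by spaces: the shift along the tool's x, y, z in units of 40 mm (1.0 is 40 mm), then the turn, a rotation vector about the tool's x, y, z in degrees, then the closure, from 0 (fully open) to 1 (shut). In form: x y z rx ry rz grip; .... A call has 1 to 10 rows; each row is the pose to reach, as a shift and turn from the pose commanded when the call began, along the tool's axes at that moment; what a row does not reach only later rows make up. A row lasts 1/12 s, in which the tool goes at most 41.7 mm and 7.16 degrees, less where a joint would pass 70% of its speed; a pose out of reach is approached as far as the arm can. A call with a gripper value outside its range is refused whole. The fingers move at their own pace and stop on an object; the grip force is fixed at half the most. Time passes only in rows, so rows that repeat a pose let the fingers close. It gives the time, the measured TCP pose, the force and the opening at its end, in the units of the state.
- ctrl.read_state(): the state, without advancing time (a new reading comes with each control period).
- ctrl.get_image(name): name is "scene" or "top" or "wrist"; returns a dict with "img" (384x512x3 uint8, red, green, blue), "vfov" (degrees; the focal length in pixels is half the picture's height over the tangent of half this angle, whatever the lens; pixels are square), "cx", "cy" (the principal point, pixels), "T" (4x4, takes a point from camera to world coordinates); the wrist camera has in their place "tool_from_camera" (4x4, takes a point from camera to tool coordinates, whose origin is the TCP and whose axes are the tool frame's). Camera axes: x right, y up, looking along -z (the intrinsics and any distortion apply to the point x, -y, -z); pixel columns grow to the right and rows downward; lengths in mm; the calibration is good to about 2 mm. The wrist camera is an equidistant fisheye: a pixel r from the principal point sees the ray r / f radians off the axis. A picture is of the moment at which its call begins: read the wrist's pose just before it. There is no depth.
- ctrl.finish_job(): hands the job in, once; it reports no verdict.
Trained networks look in the newest picture that a camera, given by its name, has taken for a name from the list of things; names that differ only in an ending like _2 or _b are one class to them, and where a whole thing is asked for, a point or a joint stands for the part that bears it (a point fixed in the world has none). Each returns a list of dicts, best first, with "score" (0 to 1); they miss things now and then, are a little off and sometimes report something else, mostly with a low value. They report only what shows in the picture. A call takes as long as a camera call. They do not tell look-alikes from the thing itself.
- ctrl.boxes_of(camera, thing): "rect" ([left, top, right, bottom] in pixels, round what is visible of it).
- ctrl.cut_out(camera, thing): "pixels" (384x512 bool, what is visible of it) and "rect" ([left, top, right, bottom] in pixels, round what is visible of it).
The state is a dict: "clock": time; "qpos": joint angles; "qd": joint speeds; "tau": joint torques, N m; "eef_pos": TCP position; "tool_rot": TCP orientation; "force": force on the tool from outside, world axes, zero at the start; "torque": the same for the moment, N m; "width": finger opening in mm.
Only numpy, scipy, OpenCV 4.12 (cv2) and the standard library are available. Lean on these libraries where they do the work, as an engineer would, in place of code of your own. Each camera call takes 0.05 s, during which the arm holds its last target.

### The job

Pick up the mallet by its handle and tap the yellow wedge down into its slanting slot until it is fully home, its head seated on the holder's sloped face. Hit it squarely, along its slope, with a flat face of the mallet, in at least two separate taps (lift the mallet clear in between, and do not drive it home with the first), and do not push the wedge with the gripper. Then set the mallet back on the cork mat without dropping it, and leave the other things on the bench alone.

Things in the scene. Friction and masses are not known exactly. Their poses are not given: they have to be found in the camera images.
- holder: Fixed wooden bench-pin holder. Origin on the bench, z up, +x to its front, where a notched plywood pin sticks out level (to x 200 mm, 61 mm high). Base 100 mm wide (y), x -35 to 90 mm, 42 mm high (72 mm at x 35 to 85). A dark slotted tower (66 x 70 mm across) leans 35 degrees from vertical towards -x, roughly the robot's side; its highest edge is 114 mm up.
- slot_mouth (a point): Centre of the tower's sloped top face, at the slot's mouth, 95 mm above the bench and 35 mm behind (-x of) the holder's origin. Axes as the holder's (z vertical); the face's outward normal in them is (-0.574, 0, 0.819).
- wedge_top (a point): Centre of the flat brass striking face on the wedge's yellow head, 36 mm (x) by 44 mm (y). z points out of the slot along the wedge's axis (35 degrees from vertical, leaning to the holder's -x): the wedge is driven along -z; y is the holder's y. The head is 22 mm tall: fully home, this point lies 22 mm out from the slot mouth.
- wedge (a joint): How far the wedge has gone in, in m: 0 is 30 mm short of home, 0.030 is fully home (underside of the yellow head on the sloped face, a hard stop). It starts at 0 to 0.008. It sticks where it is left; driving it slowly takes about 5 N, rising to 8 N just before home, some 2 N more per 0.1 m/s of speed.
- mallet: Loose mallet, about 0.3 kg, standing on one face on the mat. Origin: centre of the head, a steel cylinder with white nylon faces, 42 mm across, 76 mm long along z (flat faces 38 mm from the origin). Wooden handle along -x, 16 to 150 mm from the origin, 18 mm thick (y), 24 mm tall (z), centred on the x axis, so 42 mm above the bench. It balances near the head, on the handle's side.
- mat: Cork mat fixed to the bench, 180 mm (x) by 200 mm (y), 4 mm thick; origin at the centre of its underside.
- bench_block: Bystander: loose square steel block 64 x 64 x 18 mm; origin centre of underside.
- pliers: Bystander: loose pliers with green handles lying flat, 170 mm long along x (-86 to +85 mm), 60 mm wide, 14 mm high; origin on the bench near the middle, jaws to +x.
- jar: Bystander: small loose glass jar with a blue lid, 52 mm across, 65 mm high; origin centre of underside.
Things that resemble listed ones, but are neither listed nor needed, are in the scene too. What is meant by the mallet is not black, and is the smaller of those in its own colour.

How it is judged:
By the outcome, as a careful person would: the job done as asked, in the order asked, and still so for the second after the job is handed in, with the robot touching nothing.
It also fails if it takes over 51 s, if anything falls off the work surface, if the arm or the gripper's body presses on something with over 40 N, if the wrist force passes 120 N, or if a joint passes its speed limit or range.

## Working session

There is one attempt and no reset: what is moved stays moved. The work goes in short steps, Python scripts to look and compute and a shell command to move; the robot and the scene stay as the last step left them, time stands still between calls to the robot, and variables do not carry over. Pictures are saved under pics/ and viewed, and the job is handed in when it is done.

```bash
ls; mkdir -p pics; python3 - <<'E'
from cell import ctrl
import cv2
print(ctrl.read_state())
for n in ["scene","top","wrist"]:
    d=ctrl.get_image(n)
    cv2.imwrite(f"pics/{n}0.png",d["img"][:,:,::-1])
    print(n,{k:v for k,v in d.items() if k!="img"})
E
```

```text
pics
{'clock': 0.0, 'qpos': array([ 1.06818625,  0.62935272,  0.03844039,  1.51837015, -0.02700949,
        0.9963028 , -0.02000322]), 'qd': array([-1.17168990e-03, -2.15489044e-03, -1.76267231e-03, -1.45458675e-03,
        8.25545318e-05, -5.67993193e-04, -1.24027574e-03]), 'tau': array([-7.26843555e-04, -5.63405192e+01,  1.22564860e+00, -1.93451482e+01,
        1.09168596e-02,  1.03653042e-02,  1.48466148e-05]), 'eef_pos': array([ 274.74665512, -588.38514487,  230.38410231]), 'tool_rot': array([ 3.14157577e+00,  1.91505863e-03, -1.13399344e+00]), 'force': array([-0.29268111, -0.90107462,  0.17938951]), 'torque': array([-0.0309037 ,  0.02114334, -0.00474391]), 'width': 85.56833435997987}
scene {'vfov': 46.62463849856007, 'cx': 256.3080272577821, 'cy': 193.3615312836596, 'T': array([[-3.67952042e-02, -6.11109032e-01,  7.90690751e-01,
         1.41047261e+03],
       [ 9.99088987e-01, -5.38004617e-03,  4.23349943e-02,
         1.54392308e+02],
       [-2.16173447e-02,  7.91528146e-01,  6.10750264e-01,
         7.94574215e+02],
       [ 0.00000000e+00,  0.00000000e+00,  0.00000000e+00,
[... 204 characters left out ...]
     [-9.99325615e-01, -2.27287233e-02, -2.88395613e-02,
         7.02000470e+01],
       [-3.15133684e-02,  1.27734352e-01,  9.91307643e-01,
         1.27099597e+03],
       [ 0.00000000e+00,  0.00000000e+00,  0.00000000e+00,
         1.00000000e+00]])}
wrist {'vfov': 65.70646984690485, 'cx': 260.3891219112585, 'cy': 191.9697821567842, 'tool_from_camera': array([[ 9.99999585e-01,  2.74386678e-04, -8.68900396e-04,
        -2.38786694e-01],
       [-1.70817655e-05, -9.47770891e-01, -3.18951937e-01,
        -8.26130512e+01],
       [-9.11034665e-04,  3.18951819e-01, -9.47770493e-01,
        -1.43697883e+02],
       [ 0.00000000e+00,  0.00000000e+00,  0.00000000e+00,
         1.00000000e+00]])}
```

View pics/scene0.png

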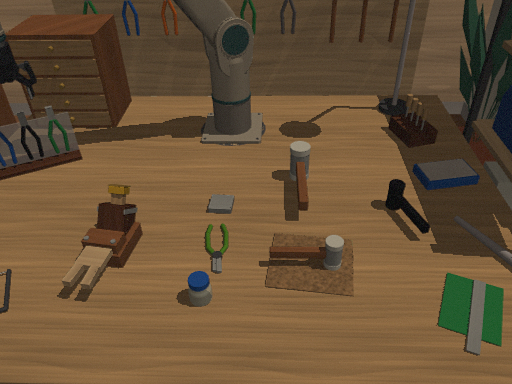

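View pics/top0.png

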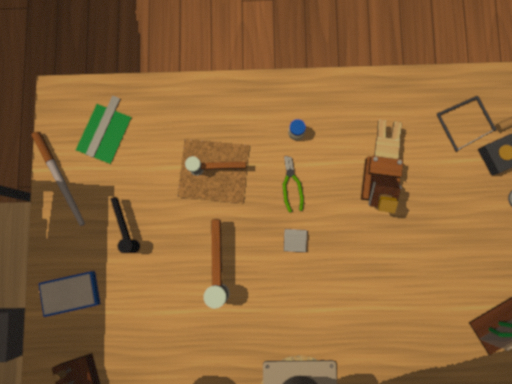

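View pics/wrist0.png

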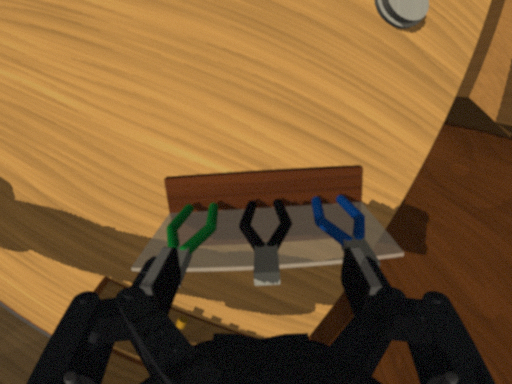

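The white-and-wood mallets are at top-view (195,163) on the mat and (216,297), the larger one. The black one is at (130,245). The one on the mat fits: not black, and the smaller of its colour. Next I'll check enlarged crops and measure.

```bash
cat > h.py <<'E'
import numpy as np, cv2, pickle
from scipy.spatial.transform import Rotation as R
def save_imgs(names,tag):
    from cell import ctrl
    out={}
    for n in names:
        s=ctrl.read_state(); d=ctrl.get_image(n); d["state"]=s
        if n=="wrist":
            T=np.eye(4);T[:3,:3]=R.from_euler("xyz",s["tool_rot"]).as_matrix();T[:3,3]=s["eef_pos"]
            d["T"]=T@d["tool_from_camera"]
        out[n]=d; cv2.imwrite(f"pics/{n}{tag}.png",d["img"][:,:,::-1]); pickle.dump(d,open(f"{n}{tag}.pkl","wb"))
    return out
def load(n,tag): return pickle.load(open(f"{n}{tag}.pkl","rb"))
def foc(d): return 192/np.tan(np.radians(d["vfov"])/2)
def proj(d,P,fish=False):
    P=np.atleast_2d(P).astype(float); Ti=np.linalg.inv(d["T"]); c=P@Ti[:3,:3].T+Ti[:3,3]
    x,y,z=c[:,0],-c[:,1],-c[:,2]; f=foc(d)
    if fish:
        r=np.hypot(x,y); th=np.arctan2(r,z); k=f*th/np.maximum(r,1e-9)
    else: k=f/z
    return np.c_[d["cx"]+k*x,d["cy"]+k*y]
def ray(d,uv,fish=False):
    u=(np.array(uv,float)-[d["cx"],d["cy"]])/foc(d)
    if fish:
        th=np.hypot(*u); v=np.array([u[0]/th*np.sin(th),u[1]/th*np.sin(th),np.cos(th)])
    else: v=np.array([u[0],u[1],1.])
    v=v*[1,-1,-1]; return d["T"][:3,3],d["T"][:3,:3]@(v/np.linalg.norm(v))
def onz(d,uv,z,fish=False):
    o,v=ray(d,uv,fish); return o+v*(z-o[2])/v[2]
def crop(img,x0,y0,x1,y1,s,name):
    cv2.imwrite(name,cv2.resize(img[y0:y1,x0:x1,::-1],None,fx=s,fy=s,interpolation=cv2.INTER_CUBIC))
E
python3 - <<'E'
from h import *
from cell import ctrl
o=save_imgs(["scene","top"],"1")
t=o["top"];s=o["scene"]
crop(t["img"],160,110,280,330,2.7,"pics/c_mal.png")
crop(t["img"],340,100,430,230,4.5,"pics/c_hold_t.png")
crop(s["img"],55,170,165,300,4.5,"pics/c_hold_s.png")
for n in["top","scene"]:
  for th in ["mallet","holder","wedge","wedge_top","mat","jar","pliers","bench_block"]:
    r=ctrl.cut_out(n,th)
    for a in r:
        m=a["pixels"];ys,xs=np.nonzero(m)
        print(n,th,round(a["score"],2),np.round(a["rect"]),m.sum(),xs.mean().round(1),ys.mean().round(1),cv2.minAreaRect(np.c_[xs,ys].astype(np.float32)))
E
```

```text
top mallet 0.85 [188. 159. 243. 179.] 555 211.0 165.9 ((214.65553283691406, 168.08226013183594), (60.203102111816406, 17.725936889648438), 5.492324352264404)
top mallet 0.8 [113. 194. 139. 254.] 633 123.0 230.4 ((118.72358703613281, 227.063720703125), (59.97396469116211, 21.146770477294922), 64.48612976074219)
top mallet 0.78 [202. 219. 230. 309.] 1262 215.7 270.4 ((219.33045959472656, 264.07965087890625), (26.80767822265625, 88.96177673339844), 6.842772960662842)
top holder 0.8 [358. 114. 404. 212.] 2819 382.9 169.9 ((382.6839294433594, 165.4058380126953), (39.81277847290039, 92.04315948486328), 6.581944465637207)
top wedge 0.8 [375. 197. 396. 218.] 301 387.1 203.7 ((387.4800109863281, 203.63999938964844), (18.950462341308594, 17.5362491607666), 8.13010311126709)
top wedge_top 0.53 [379. 196. 399. 211.] 283 386.4 203.8 ((387.0, 203.5), (17.0, 18.0), 90.0)
top mat 0.61 [175. 136. 249. 202.] 3419 214.0 172.5 ((212.69639587402344, 171.775146484375), (68.50143432617188, 60.603668212890625), 5.8263421058654785)
top jar 0.83 [286. 117. 305. 143.] 283 296.0 129.6 ((296.0, 129.5), (19.0, 16
[... 977 characters left out ...]
 ((119.0, 194.0), (18.0, 20.0), 90.0)
scene wedge_top 0.92 [111. 184. 130. 207.] 355 118.1 193.2 ((118.5, 194.0), (20.0, 21.0), 90.0)
scene mat 0.59 [269. 231. 351. 299.] 3589 310.0 268.3 ((311.5287170410156, 264.1844482421875), (88.00074768066406, 56.222694396972656), 5.19442892074585)
scene jar 0.63 [189. 268. 214. 306.] 716 199.5 288.5 ((199.43997192382812, 288.08001708984375), (36.48671340942383, 23.193105697631836), 81.8698959350586)
scene pliers 0.97 [203. 225. 229. 276.] 574 216.8 247.1 ((216.5, 248.0), (48.0, 23.0), 90.0)
scene bench_block 0.86 [209. 191. 233. 215.] 456 221.1 204.1 ((220.9615478515625, 204.19229125976562), (25.682619094848633, 19.691856384277344), 3.1798300743103027)
```

View pics/c_mal.png

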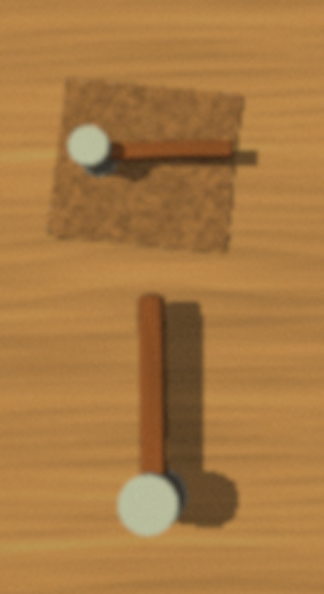

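View pics/c_hold_t.png

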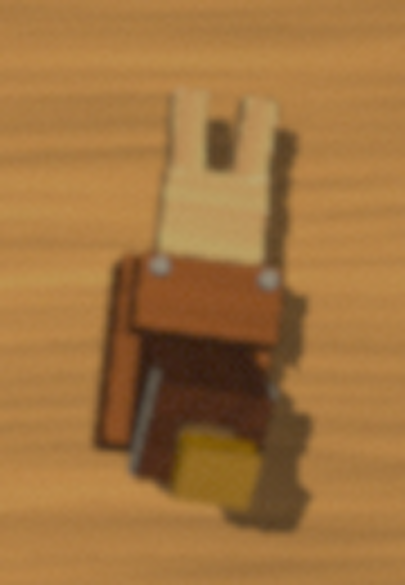

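View pics/c_hold_s.png

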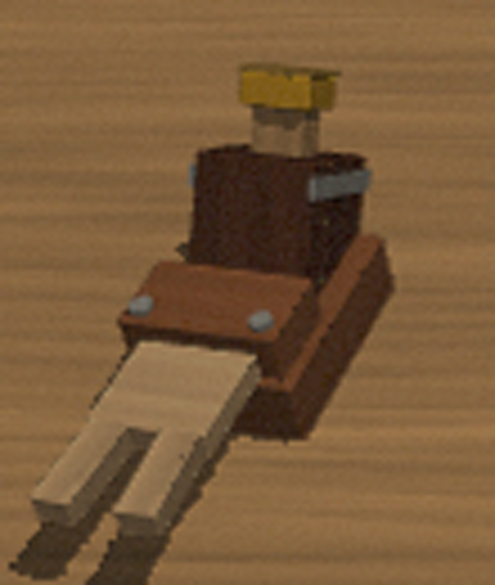

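```bash
python3 - <<'E'
from h import *
from scipy.optimize import least_squares
t=load("top","1");s=load("scene","1")
for z in (80,): print("mallet face",onz(t,(193,164.1),z))
print("handle end top",onz(t,(245.2,165.2),52), "scene head top c", onz(s,(334.5,242),80))
# mat corners crop
c=np.array([(66,78),(244,97),(228,252),(48,236)])/2.7+[160,110]
M=np.array([onz(t,p,4)[:2] for p in c]);print(M, M.mean(0),[np.linalg.norm(M[i]-M[(i+1)%4]) for i in range(4)])
n=np.array([-.574,0,.819])
obs=[(t,(200,0,61),(390.2,121)),(s,(200,0,61),(77,283.4)),(t,(85,0,72),(386.3,157.8)),(t,(35,0,72),(386.1,174.7))]
q4=lambda a,k,o:np.array(a)/k+o
obs+=[(s,(85,0,72),((120+282)/2/4.5+55,(325+342)/2/4.5+170)),(s,(35,0,72),((157+318)/2/4.5+55,(262+280)/2/4.5+170))]
wt=(215/4.5+340,470/4.5+100)
def W(p,P): 
    c,si=np.cos(p[2]),np.sin(p[2]);P=np.array(P);return np.array([p[0]+c*P[0]-si*P[1],p[1]+si*P[0]+c*P[1],P[2]])
def f(p):
    r=[]
    for d,P,uv in obs: r+=list(proj(d,W(p,P))[0]-uv)
    r+=list(proj(t,W(p,np.array([-35,0,95])+n*p[3]))[0]-wt)
    return np.array(r)
r=least_squares(f,[550,-250,0,45]);print(r.x,np.degrees(r.x[2]));print(f(r.x).reshape(-1,2).round(1))
E
```

```text
mallet face [659.26561969 290.54215578  80.        ]
handle end top [658.15968425 143.8015833   52.        ] scene head top c [665.83824456 290.57450998  80.        ]
[[754.53713108 330.88015061]
 [727.16935501 130.15969982]
 [552.72106164 150.65402967]
 [575.09144056 350.3417659 ]] [652.37974707 240.5089115 ] [np.float64(202.5776259489713), np.float64(175.64801341211378), np.float64(200.93687031264875), np.float64(180.49795100083028)]
[ 5.82988734e+02 -2.46666188e+02 -1.38400701e-01  3.78266098e+01] -7.9297760550467915
[[-1.1 -1.9]
 [-0.6 -0.5]
 [ 0.6 -0.7]
 [-0.7 -0.3]
 [-0.6 -1.6]
 [ 0.4 -1.9]
 [ 0.  -0. ]]
```

```bash
cat >> h.py <<'E'
def Rot(yaw,pitch_deg=0):
    return R.from_euler("xyz",[np.pi,np.radians(pitch_deg),yaw])
def rowto(pos,rot,s=None):
    if s is None:
        from cell import ctrl; s=ctrl.read_state()
    R0=R.from_euler("xyz",s["tool_rot"]); d=R0.inv().apply(np.array(pos)-s["eef_pos"])/40
    rv=np.degrees((R0.inv()*rot).as_rotvec())
    n=max(np.linalg.norm(d)*40/41.7,np.linalg.norm(rv)/7.16)
    print("row",d.round(3),rv.round(2),"min rows",round(n,1))
E
python3 - <<'E'
from h import *
p=[583,-246.7,-.138]
n=R.from_euler("z",p[2]).apply([-.574,0,.819])
sm=R.from_euler("z",p[2]).apply([-35,0,95])+[p[0],p[1],0]
wt=sm+45*n
print(n,sm,wt, wt+122*n)
rowto(wt+122*n,Rot(p[2],-35))
E
```

```text
[-0.56854304  0.07896082  0.819     ] [ 548.33274144 -241.88531583   95.        ] [ 522.74830462 -238.33207891  131.855     ] [ 453.38605368 -228.69885882  231.773     ]
row [-6.275 -7.851 -0.011] [ 17.41  32.02 -55.22] min rows 9.6
```

```bash
python3 -m creep '-6.28 -7.85 0 17.4 32 -55.2 0;-6.28 -7.85 0 17.4 32 -55.2 0;-6.28 -7.85 0 17.4 32 -55.2 0;-6.28 -7.85 0 17.4 32 -55.2 0;-6.28 -7.85 0 17.4 32 -55.2 0;-6.28 -7.85 0 17.4 32 -55.2 0;-6.28 -7.85 0 17.4 32 -55.2 0;-6.28 -7.85 0 17.4 32 -55.2 0;-6.28 -7.85 0 17.4 32 -55.2 0;-6.28 -7.85 0 17.4 32 -55.2 0'
```

```text
clock: 1.88
eef_pos: [410.9, -310.3, 231.4]
tool_rot: [-3.052, -0.461, -0.382]
force: [0.9, 0.5, 1.0]
width: 85.4
```

```bash
python3 - <<'E'
from h import *
from cell import ctrl
p=[583,-246.7,-.138]
n=R.from_euler("z",p[2]).apply([-.574,0,.819])
s=ctrl.read_state();print(s["clock"],s["eef_pos"],s["tool_rot"],s["qpos"].round(2))
rowto(np.array([453.4,-228.7,231.8]),Rot(p[2],-35))
save_imgs(["wrist"],"2")
E
```

```text
1.8833 [ 410.93369097 -310.25621632  231.41953565] [-3.05210544 -0.46111636 -0.38232584] [ 0.91  0.32 -0.19  2.26 -0.84  0.24  1.17]
row [ 0.205 -2.27   0.295] [  2.06   7.99 -12.41] min rows 2.2
```

View pics/wrist2.png

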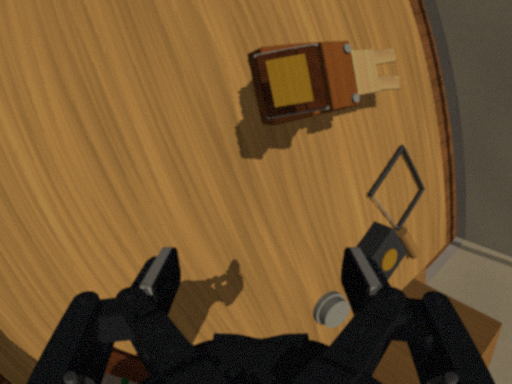

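```bash
python3 - <<'E'
from h import *
rowto(np.array([516,-238,254]),Rot(np.pi/2-.138,0))
E
```

```text
row [ 1.853 -2.503  0.528] [  20.11  -23.34 -100.23] min rows 14.6
```

```bash
python3 -m creep '1.85 -2.5 .53 20.1 -23.3 -100.2 0;1.85 -2.5 .53 20.1 -23.3 -100.2 0;1.85 -2.5 .53 20.1 -23.3 -100.2 0;1.85 -2.5 .53 20.1 -23.3 -100.2 0;1.85 -2.5 .53 20.1 -23.3 -100.2 0;1.85 -2.5 .53 20.1 -23.3 -100.2 0;1.85 -2.5 .53 20.1 -23.3 -100.2 0;1.85 -2.5 .53 20.1 -23.3 -100.2 0;1.85 -2.5 .53 20.1 -23.3 -100.2 0;1.85 -2.5 .53 20.1 -23.3 -100.2 0'; python3 - <<'E'
from h import *
from cell import ctrl
rowto(np.array([516,-238,254]),Rot(np.pi/2-.138,0))
s=ctrl.read_state();print(s["clock"],s["eef_pos"],s["tool_rot"],s["qpos"].round(4))
save_imgs(["wrist"],"3")
E
```

```text
clock: 2.77
eef_pos: [515.1, -244.4, 253.4]
tool_rot: [3.07, -0.152, 0.863]
force: [0.9, -0.2, -1.7]
width: 85.3
row [ 0.136 -0.087 -0.   ] [  6.44  -7.31 -32.9 ] min rows 4.8
2.7667 [ 515.10770899 -244.35129744  253.40779075] [ 3.07048211 -0.15196445  0.86256613] [ 0.5267  0.442  -0.0762  1.8182 -0.1376  0.7803  1.4095]
```

View pics/wrist3.png

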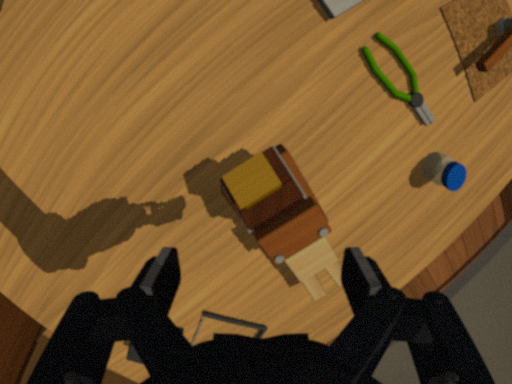

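```bash
python3 - <<'E'
from h import *
crop(load("wrist","2")["img"],230,20,420,150,4.2,"pics/c2.png")
crop(load("wrist","3")["img"],200,130,360,310,3.3,"pics/c3.png")
E
```

```text
(no output)
```

View pics/c2.png

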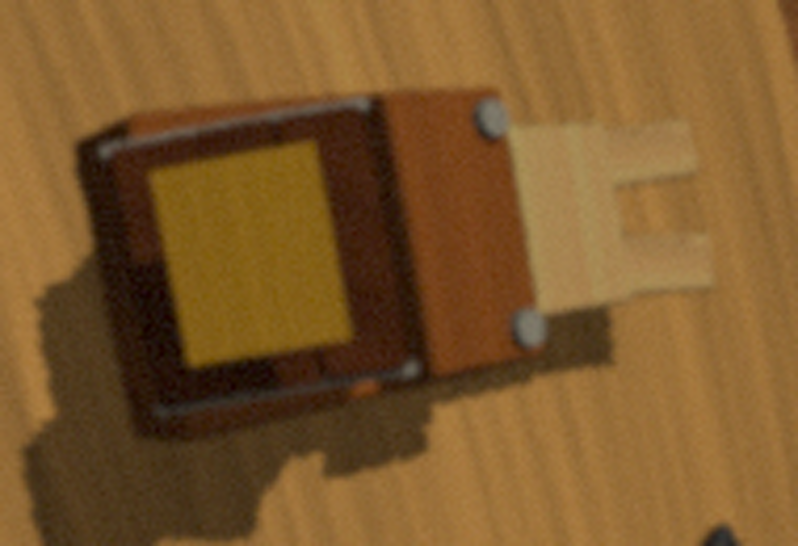

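View pics/c3.png

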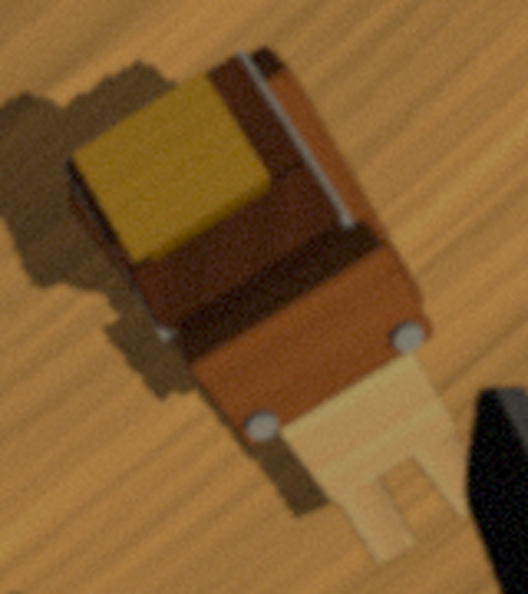

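```bash
cat > fit.py <<'E'
from h import *
from scipy.optimize import least_squares
w2=load("wrist","2");w3=load("wrist","3")
k2=lambda a:np.array(a)/4.2+[230,20]
k3=lambda a:np.array(a)/3.3+[200,130]
F=[(-18,22),(18,22),(18,-22),(-18,-22)]
O=[]
for c,uv in zip(F,[(148,172),(318,142),(353,342),(187,367)]): O.append((w2,'f',c,k2(uv)))
for c,uv in zip([(-18,-22),(-18,22),(18,22),(18,-22)],[(72,158),(207,76),(266,174),(140,248)]): O.append((w3,'f',c,k3(uv)))
for (a,b),uv in zip([(85,1),(85,-1),(35,1),(35,-1)],[(500,90),(545,355),(385,95),(435,375)]): O.append((w2,'b',(a,b),k2(uv)))
for (a,b),uv in zip([(85,1),(85,-1),(35,1),(35,-1)],[(430,325),(250,440),(380,240),(190,350)]): O.append((w3,'b',(a,b),k3(uv)))
for b,uv in zip([1,-1],[(690,120),(712,285)]): O.append((w2,'p',b,k2(uv)))
O.append((w3,'p',-1,k3((385,562))))
# p: x,y,yaw,d,wb,wp
def P(p,k,c):
    if k=='f': L=np.array([-35,0,95])+p[3]*np.array([-.5736,0,.8192])+c[0]*np.array([.8192,0,.5736])+[0,c[1],0]
    if k=='b': L=np.array([c[0],c[1]*p[4],72])
    if k=='p': L=np.array([200,c*p[5],61])
    return R.from_euler("z",p[2]).apply(L)+[p[0],p[1],0]
def f(p): return np.array([proj(d,P(p,k,c),True)[0]-uv for d,k,c,uv in O]).ravel()
if __name__=="__main__":
    r=least_squares(f,[583,-246,-.138,45,45,30],loss="soft_l1");print(r.x.round(3));print(f(r.x).reshape(-1,2).round(1).tolist())
    p=r.x;print("wt",P(p,'f',(0,0)))
    # each camera alone
    for cam in (w2,w3):
        idx=[i for i,o in enumerate(O) if o[0] is cam]
        g=lambda p:f(p).reshape(-1,2)[idx].ravel()
        q=least_squares(g,p,loss="soft_l1").x;print(q.round(3),P(q,'f',(0,0)))
E
python3 fit.py
```

```text
[ 5.85286e+02 -2.48769e+02 -1.55000e-01  4.31630e+01  4.32560e+01
  3.18160e+01]
[[-0.0, 0.5], [-2.1, 0.4], [-1.5, -1.1], [0.1, -0.5], [0.8, -0.8], [-1.6, -1.0], [0.7, 0.9], [-1.1, 3.8], [-0.5, -0.2], [-0.3, -1.5], [-1.4, -0.1], [-0.9, -0.3], [0.8, 3.0], [0.5, 1.8], [-0.0, 1.2], [-0.8, 4.2], [0.3, 0.2], [1.1, -1.0], [-0.6, 1.0]]
wt [ 526.24015722 -239.5709423   130.35902774]
[ 5.86368e+02 -2.49507e+02 -1.57000e-01  5.25360e+01  4.37410e+01
  3.28660e+01] [ 522.03234066 -239.33254344  138.03777204]
[ 5.82453e+02 -2.47792e+02 -1.44000e-01  3.22060e+01  4.26020e+01
  3.24190e+01] [ 529.5365733  -240.09477767  121.38304131]
```

```bash
python3 -m creep '.14 -.09 .5 6.4 -7.3 -32.9 0;.14 -.09 .6 6.4 -7.3 -32.9 0;.14 -.09 .8 6.4 -7.3 -32.9 0;.14 -.09 1 6.4 -7.3 -32.9 0;.14 -.09 1 6.4 -7.3 -32.9 0;.14 -.09 1 6.4 -7.3 -32.9 0'; python3 - <<'E'
from h import *
from cell import ctrl
d=save_imgs(["wrist"],"4")["wrist"]
s=d["state"];print(s["clock"],s["eef_pos"],s["tool_rot"],s["qpos"].round(4),np.abs(s["qd"]).max())
p=[585.3,-248.8,-.15]
import fit
for dd in (44,48,52):print(dd,proj(d,np.array([fit.P([*p,dd],'f',c) for c in fit.F]),True).round(0).tolist())
crop(d["img"],180,70,380,270,3,"pics/c4.png")
E
```

```text
clock: 3.32
eef_pos: [523.4, -232.6, 213.9]
tool_rot: [3.139, -0.003, 1.431]
force: [-0.1, 0.4, -0.4]
width: 85.7
3.3167 [ 523.36290632 -232.59550373  213.91174654] [ 3.13937450e+00 -3.13374677e-03  1.43085785e+00] [ 0.4681  0.5386 -0.1474  1.7564  0.0956  0.852   1.7093] 0.0655472599069521
44 [[278.0, 181.0], [279.0, 224.0], [224.0, 223.0], [225.0, 181.0]]
48 [[278.0, 180.0], [279.0, 223.0], [223.0, 222.0], [225.0, 179.0]]
52 [[279.0, 178.0], [279.0, 222.0], [223.0, 222.0], [224.0, 178.0]]
```

View pics/wrist4.png

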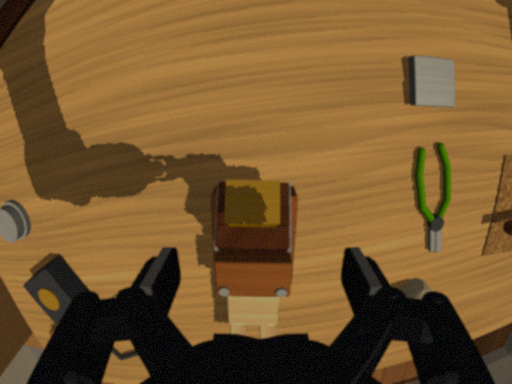

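View pics/c4.png

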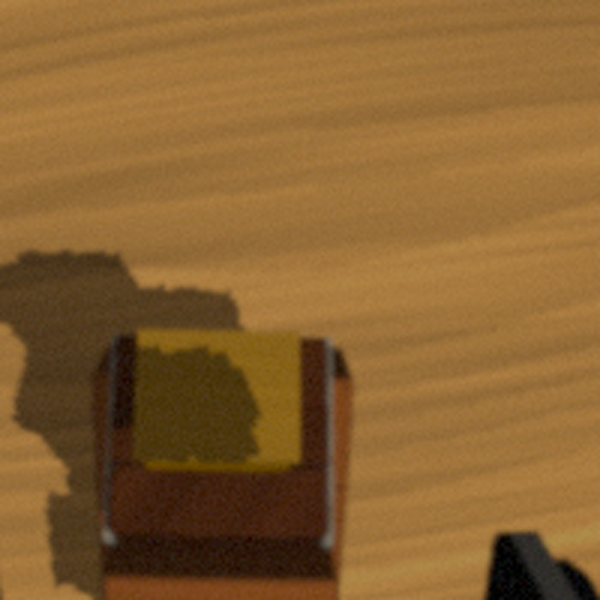

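```bash
cat >> h.py <<'E'
GL=np.radians(20)
def grot(yaw): return R.from_euler("xyz",[np.pi+GL,0,yaw])
E
python3 - <<'E'
from h import *
r=grot(0); z=r.as_matrix()[:,2]; print(z)
tcp=np.array([659,238.5,42])+19*z-110*z;print(tcp)
rowto(tcp,r)
E
```

```text
[ 0.          0.34202014 -0.93969262]
[659.         207.37616696 127.51202849]
row [11.382  1.773  2.213] [16.47 13.97 80.88] min rows 11.7
```

```bash
python3 -m creep '11.4 1.8 .8 16.5 14 80.9 0;11.4 1.8 .8 16.5 14 80.9 0;11.4 1.8 .8 16.5 14 80.9 0;11.4 1.8 .8 16.5 14 80.9 0;11.4 1.8 .8 16.5 14 80.9 0;11.4 1.8 .8 16.5 14 80.9 0;11.4 1.8 .8 16.5 14 80.9 0;11.4 1.8 .8 16.5 14 80.9 0;11.4 1.8 .8 16.5 14 80.9 0;11.4 1.8 .8 16.5 14 80.9 0'; python3 - <<'E'
from h import *
from cell import ctrl
d=save_imgs(["wrist"],"5")["wrist"]
s=d["state"];print(s["clock"],s["eef_pos"],s["tool_rot"],s["qpos"].round(4))
r=grot(0); z=r.as_matrix()[:,2]
rowto(np.array([659,238.5,42])+19*z-110*z,r)
E
```

```text
clock: 4.2
eef_pos: [645.7, 164.5, 187.6]
tool_rot: [-2.836, -0.031, 0.195]
force: [0.8, 0.0, 0.0]
width: 85.5
4.2 [645.72869971 164.47925553 187.56743359] [-2.83627001 -0.0309134   0.19504869] [-0.1461  0.704   0.0231  1.5507 -0.4089  0.919   0.3267]
row [ 0.443 -0.213  1.659] [ 1.8  2.  11.3] min rows 1.7
```

View pics/wrist5.png

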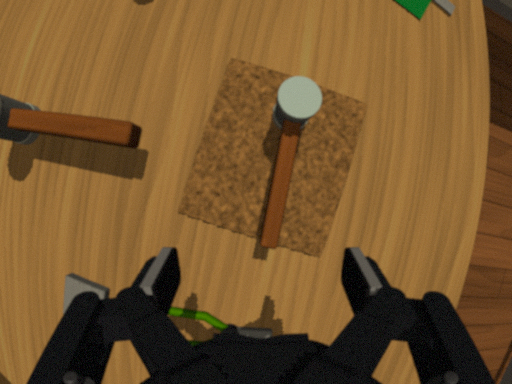

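```bash
python3 - <<'E'
from h import *
d=load("wrist","5")
print(onz(d,(299,98.5),80,True),onz(d,(291,128),54,True),onz(d,(271,240),54,True))
m=np.array([(232,59),(366,102),(320,255),(180,211)])
print(np.array([onz(d,c,4,True) for c in m]).round(0), np.mean([onz(d,c,4,True) for c in m],0))
E
```

```text
[662.26843045 288.29881121  80.        ] [662.44534638 264.12942985  54.        ] [664.46916879 149.17101275  54.        ]
[[580. 348.   4.]
 [755. 331.   4.]
 [732. 133.   4.]
 [557. 153.   4.]] [656.13967891 241.38808311   4.        ]
```

```bash
python3 -m creep '.3 -.2 .6 1.8 2 11.3 0;.44 -.21 1.2 1.8 2 11.3 0;.44 -.21 1.5 1.8 2 11.3 0;.44 -.21 1.5 1.8 2 11.3 0;.44 -.21 1.5 1.8 2 11.3 0'; python3 - <<'E'
from h import *
from cell import ctrl
d=save_imgs(["wrist"],"6")["wrist"]
s=d["state"];print(s["clock"],s["eef_pos"],s["tool_rot"],s["qpos"].round(4))
E
```

```text
clock: 4.67
eef_pos: [657.8, 192.3, 133.0]
tool_rot: [-2.803, -0.001, 0.009]
force: [-0.5, -0.5, 1.8]
width: 85.2
4.6667 [657.82126979 192.31323773 133.00697502] [-2.80286037e+00 -1.37633964e-03  9.15944667e-03] [-0.1731  0.7795  0.0274  1.5803 -0.5064  0.7966  0.2159]
```

View pics/wrist6.png

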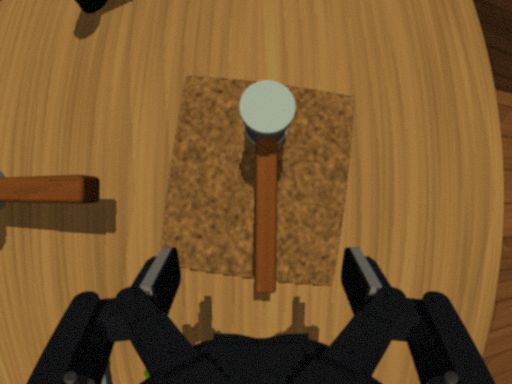

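```bash
python3 - <<'E'
from h import *
d=load("wrist","6")
print(onz(d,(267,107),80,True),onz(d,(266,142),54,True),onz(d,(265,289),54,True))
f=onz(d,(267,107),80,True)
r=grot(0.012); z=r.as_matrix()[:,2]
g=np.array([660.5,f[1]-52,42]);print(g)
rowto(g+19*z,r)
rowto(g+19*z-30*z,r)
E
```

```text
[662.37802095 289.43573498  80.        ] [662.31661125 267.19910933  54.        ] [662.69770651 144.46930873  54.        ]
[660.5        237.43573498  42.        ]
row [ 0.044 -0.307  3.02 ] [ 0.58 -0.25 -0.11] min rows 2.9
row [ 0.047 -0.299  2.27 ] [ 0.58 -0.25 -0.11] min rows 2.2
```

```bash
python3 -m creep '.08 -.3 .7 .5 0 .3 0;.08 -.3 1.5 .5 0 .3 0;.08 -.3 2.3 .5 0 .3 0;.08 -.3 2.8 .5 0 .3 0;.08 -.3 3.02 .5 0 .3 0;.08 -.3 3.02 .5 0 .3 0'; python3 - <<'E'
from h import *
from cell import ctrl
d=save_imgs(["wrist"],"7")["wrist"]
s=d["state"];print(s["clock"],s["eef_pos"],s["tool_rot"],s["qpos"].round(4))
E
```

```text
clock: 5.22
eef_pos: [660.6, 245.0, 22.5]
tool_rot: [-2.793, 0.001, 0.005]
force: [-0.7, 0.8, -0.2]
width: 85.5
5.2167 [660.55852009 245.00910687  22.47590487] [-2.79327685e+00  1.03042488e-03  5.01928635e-03] [-0.2116  0.9442 -0.0311  1.5833 -0.5675  0.6129  0.2441]
```

View pics/wrist7.png

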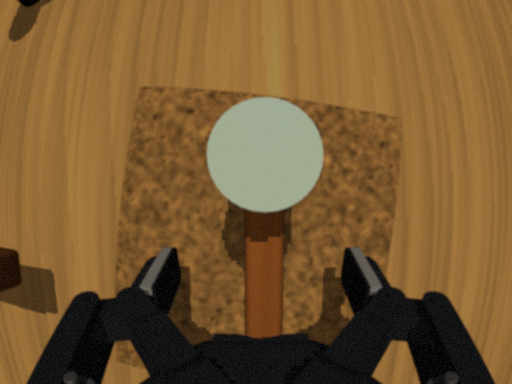

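```bash
python3 - <<'E'
from h import *
d=load("wrist","7")
print(onz(d,(265,154.5),80,True))
E
python3 -m creep '0 0 0 0 0 0 1;0 0 0 0 0 0 1;0 0 0 0 0 0 1;0 0 0 0 0 0 1;0 0 0 0 0 0 1;0 0 0 0 0 0 1;0 0 0 0 0 0 1;0 0 0 0 0 0 1;0 0 0 0 0 0 1;0 0 0 0 0 0 1'
```

```text
[662.31022438 289.88086944  80.        ]
clock: 6.1
eef_pos: [661.7, 245.0, 23.9]
tool_rot: [-2.793, -0.002, 0.004]
force: [0.4, -2.0, 5.9]
width: 16.9
```

```bash
python3 - <<'E'
from h import *
from cell import ctrl
s=ctrl.read_state()
d=save_imgs(["wrist"],"8")["wrist"]
T=np.eye(4);T[:3,:3]=R.from_euler("xyz",s["tool_rot"]).as_matrix();T[:3,3]=s["eef_pos"]
M=np.eye(4);M[:3,:3]=R.from_euler("z",np.pi/2+0.003).as_matrix();M[:3,3]=[662,289.8,42]
TM=np.linalg.inv(T)@M; pickle.dump((T,M,TM),open("grasp.pkl","wb"));print(TM.round(3))
rowto(s["eef_pos"]+[0,0,120],R.from_euler("xyz",s["tool_rot"]))
E
```

```text
[[ 1.0000e-03 -1.0000e+00  2.0000e-03  5.7500e-01]
 [-9.4000e-01 -2.0000e-03 -3.4200e-01 -4.8251e+01]
 [ 3.4200e-01 -1.0000e-03 -9.4000e-01 -1.6730e+00]
 [ 0.0000e+00  0.0000e+00  0.0000e+00  1.0000e+00]]
row [ 0.005 -1.025 -2.82 ] [-0.  0.  0.] min rows 2.9
```

```bash
python3 -m creep '0 -.17 -.47 0 0 0 1;0 -.34 -.94 0 0 0 1;0 -.51 -1.41 0 0 0 1;0 -.75 -2.1 0 0 0 1;0 -1 -2.82 0 0 0 1;0 -1 -2.82 0 0 0 1;0 -1 -2.82 0 0 0 1'; python3 - <<'E'
from h import *
from cell import ctrl
o=save_imgs(["wrist","scene"],"9")
a=load("wrist","8")["img"];b=o["wrist"]["img"]
cv2.imwrite("pics/cmp.png",np.hstack([a,b])[:, :, ::-1][:, ::1][::1][0:384,:,:].copy() if 0 else cv2.resize(np.hstack([a,b])[:,:,::-1],(800,300)))
crop(o["scene"]["img"],230,120,430,290,4,"pics/c9.png")
print(o["wrist"]["state"]["eef_pos"],o["wrist"]["state"]["force"])
E
```

```text
clock: 6.73
eef_pos: [661.6, 244.3, 144.0]
tool_rot: [-2.793, -0.003, 0.005]
force: [0.3, -0.9, -3.9]
width: 17.4
[661.61198425 244.2752036  143.97783781] [ 0.25537692 -0.94983876 -3.86592581]
```

View pics/cmp.png

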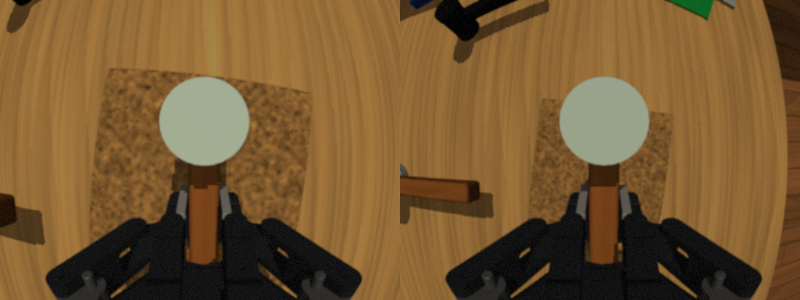

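View pics/c9.png

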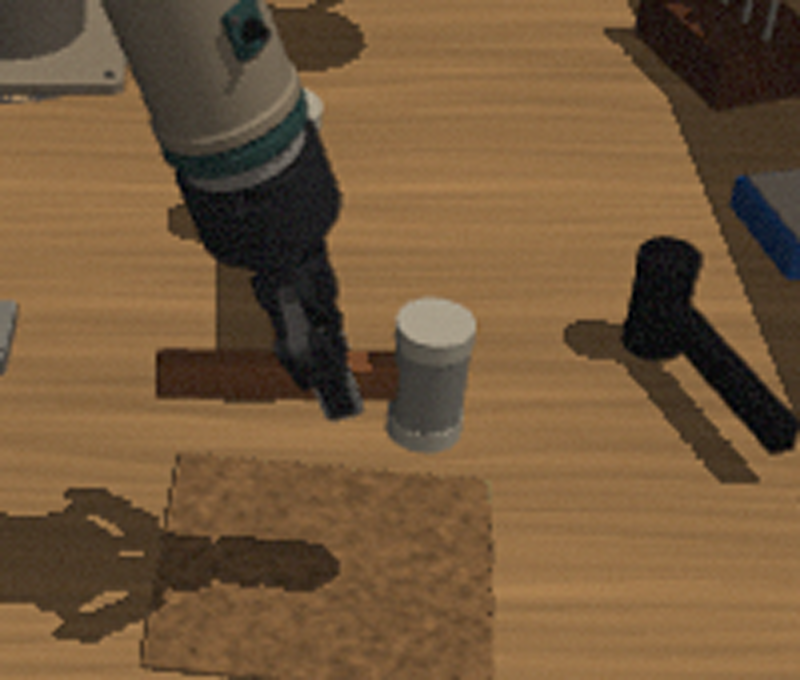

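```bash
cat > strike.py <<'E'
from h import *
p=[585.3,-247.8,-.15]
T0,M0,TM=pickle.load(open("grasp.pkl","rb"))
H=R.from_euler("z",p[2])
n=H.apply([-.5736,0,.8192]); sm=H.apply([-35,0,95])+[p[0],p[1],0]
def toolpose(gap):  # gap = mallet face height above slot mouth
    M=np.eye(4); xm=H.apply([-.8192,0,-.5736]); M[:3,2]=n;M[:3,0]=xm;M[:3,1]=np.cross(n,xm);M[:3,3]=sm+n*(gap+38)
    T=M@np.linalg.inv(TM); return T[:3,3],R.from_matrix(T[:3,:3])
def facegap(s):
    T=np.eye(4);T[:3,:3]=R.from_euler("xyz",s["tool_rot"]).as_matrix();T[:3,3]=s["eef_pos"]
    M=T@TM; c=M[:3,3]-38*M[:3,2]-sm; L=H.inv().apply(c)
    return "gap %.1f up-slope %.1f side %.1f tilt %.2fdeg"%(L@[-.5736,0,.8192],L@[.8192,0,.5736],L[1],np.degrees(np.arccos(min(1,M[:3,2]@n))))
E
python3 - <<'E'
from strike import *
t,r=toolpose(85);print(t,r.as_euler("xyz"))
rowto(t,r)
E
```

```text
[ 527.37069325 -239.53238058  206.6559183 ] [ 2.87933114e+00 -4.98404402e-04  1.42288338e+00]
row [-3.371 10.791 -5.639] [-28.89  -3.33 -82.25] min rows 12.2
```

```bash
python3 - <<'E'
from strike import *
t,r=toolpose(140);print(t)
rowto(t,r)
E
```

```text
[ 496.17694329 -234.81790638  251.7119183 ]
row [-4.153 10.294 -6.655] [-28.89  -3.33 -82.25] min rows 12.4
```

```bash
python3 -m creep '-4.15 10.3 -6.65 -28.9 -3.3 -82.2 1;-4.15 10.3 -6.65 -28.9 -3.3 -82.2 1;-4.15 10.3 -6.65 -28.9 -3.3 -82.2 1;-4.15 10.3 -6.65 -28.9 -3.3 -82.2 1;-4.15 10.3 -6.65 -28.9 -3.3 -82.2 1;-4.15 10.3 -6.65 -28.9 -3.3 -82.2 1;-4.15 10.3 -6.65 -28.9 -3.3 -82.2 1;-4.15 10.3 -6.65 -28.9 -3.3 -82.2 1'; python3 - <<'E'
from strike import *
t,r=toolpose(80)
rowto(t,r)
E
```

```text
clock: 7.5
eef_pos: [553.7, -65.1, 211.7]
tool_rot: [3.08, -0.102, 0.946]
force: [0.5, -0.8, -4.0]
width: 17.3
row [-3.892  2.088 -0.038] [ -9.85  -1.21 -27.89] min rows 4.2
```

```bash
python3 -m creep '-3.9 1.95 -.4 -9.8 -1.2 -27.9 1;-3.9 1.95 -.4 -9.8 -1.2 -27.9 1;-3.9 1.95 -.4 -9.8 -1.2 -27.9 1;-3.9 1.95 -.4 -9.8 -1.2 -27.9 1;-3.9 2.09 -.04 -9.8 -1.2 -27.9 1;-3.9 2.09 -.04 -9.8 -1.2 -27.9 1;-3.9 2.09 -.04 -9.8 -1.2 -27.9 1;-3.9 2.09 -.04 -9.8 -1.2 -27.9 1'; python3 - <<'E'
from strike import *
from cell import ctrl
t,r=toolpose(60)
s=ctrl.read_state();print(facegap(s),s["qpos"].round(2),s["force"])
rowto(t,r)
o=save_imgs(["wrist","scene","top"],"10")
crop(o["scene"]["img"],50,110,180,250,4,"pics/c10s.png")
crop(o["top"]["img"],340,130,440,260,4.5,"pics/c10t.png")
E
```

```text
clock: 8.17
eef_pos: [530.3, -237.5, 202.6]
tool_rot: [2.881, -0.005, 1.417]
force: [-0.2, 0.4, -3.6]
width: 17.3
gap 80.2 up-slope -0.2 side 2.8 tilt 0.00deg [ 0.55  0.47 -0.2   1.98  0.05  0.44  1.76] [-0.19192032  0.37485922 -3.59835806]
row [-0.063  0.178  0.472] [-0.08 -0.16 -0.36] min rows 0.5
```

View pics/wrist10.png

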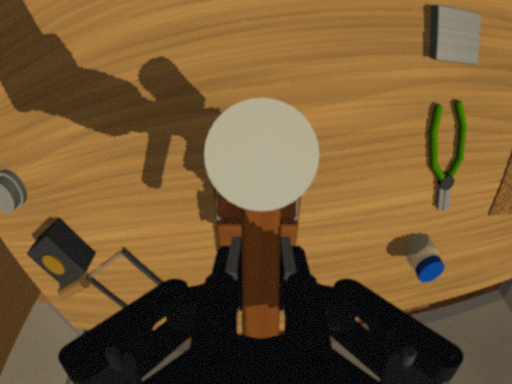

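View pics/c10s.png

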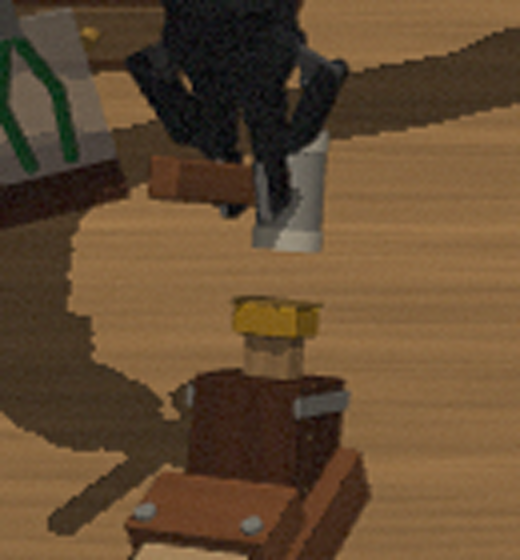

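View pics/c10t.png

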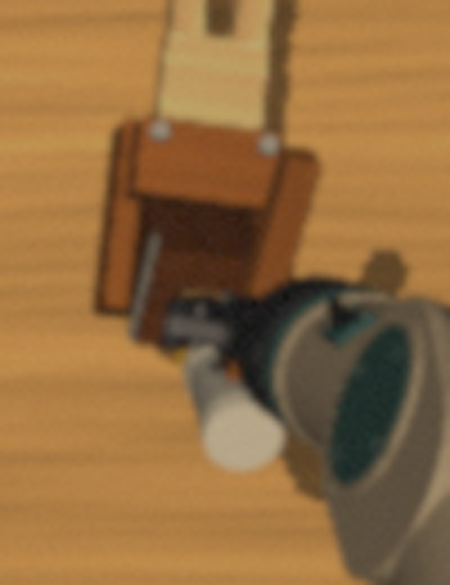

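```bash
python3 - <<'E'
from strike import *
import fit
d=load("scene","10");s=d["state"]
T=np.eye(4);T[:3,:3]=R.from_euler("xyz",s["tool_rot"]).as_matrix();T[:3,3]=s["eef_pos"];M=T@TM
a=np.linspace(0,6.28,60)
circ=(M[:3,:3]@np.c_[21*np.cos(a),21*np.sin(a),-38+0*a].T).T+M[:3,3]
top=(M[:3,:3]@np.c_[21*np.cos(a),21*np.sin(a),38+0*a].T).T+M[:3,3]
im=d["img"][:,:,::-1].copy()
k=4;im=cv2.resize(im[110:250,50:180],None,fx=k,fy=k,interpolation=cv2.INTER_CUBIC)
def dr(P,c):
    q=((proj(d,P)-[50,110]+.5)*k).round().astype(int);cv2.polylines(im,[q.reshape(-1,1,2)],True,c,1)
dr(circ,(0,255,0));dr(top,(0,255,0))
for dd in (48,26): dr(np.array([fit.P([*p,dd],'f',c) for c in fit.F]),(255,0,255))
dr(np.array([fit.P([*p,0,43.3],'b',c) for c in [(85,1),(85,-1),(35,-1),(35,1)]]),(255,255,0))
cv2.imwrite("pics/ov10.png",im)
E
```

```text
(no output)
```

View pics/ov10.png

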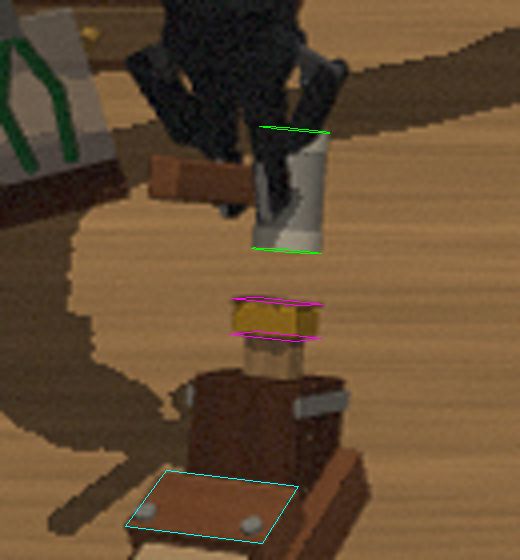

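```bash
python3 -m creep '-.065 .13 .35 0 -.1 -.35 1;-.065 .21 .59 0 -.1 -.35 1;-.065 .28 .78 0 -.1 -.35 1;-.065 .36 .99 0 -.1 -.35 1;-.065 .36 .99 0 -.1 -.35 1'; python3 - <<'E'
from strike import *
from cell import ctrl
s=ctrl.read_state();print(s["clock"],facegap(s),s["force"],s["torque"],s["width"])
E
```

```text
clock: 8.73
eef_pos: [555.1, -244.4, 168.2]
tool_rot: [2.879, -0.0, 1.423]
force: [0.4, 0.6, -2.1]
width: 17.1
8.7333 gap 37.3 up-slope 1.0 side -0.7 tilt 0.00deg [ 0.41809509  0.61839603 -2.11965915] [ 0.05681415  0.27683734 -0.02746328] 17.086237569185478
```

```bash
python3 -m creep '0 -.15 -.42 0 0 0 1;0 -.34 -.94 0 0 0 1;0 -.34 -.94 0 0 0 1;0 -.34 -.94 0 0 0 1'; python3 - <<'E'
from strike import *
import fit
o=save_imgs(["wrist","scene","top"],"11")
d=o["scene"];s=o["wrist"]["state"];print(s["clock"],facegap(s),s["force"],s["torque"])
T=np.eye(4);T[:3,:3]=R.from_euler("xyz",s["tool_rot"]).as_matrix();T[:3,3]=s["eef_pos"];M=T@TM
a=np.linspace(0,6.28,60)
im=d["img"][:,:,::-1].copy()
k=4;im=cv2.resize(im[110:250,50:180],None,fx=k,fy=k,interpolation=cv2.INTER_CUBIC)
def dr(P,c):
    q=((proj(d,P)-[50,110]+.5)*k).round().astype(int);cv2.polylines(im,[q.reshape(-1,1,2)],True,c,1)
for z in(-38,38):dr((M[:3,:3]@np.c_[21*np.cos(a),21*np.sin(a),z+0*a].T).T+M[:3,3],(0,255,0))
for dd in (37.3,): dr(np.array([fit.P([*p,dd],'f',c) for c in fit.F]),(255,0,255))
w=cv2.resize(o["wrist"]["img"][:,:,::-1],(373,280))
im=im[:560,:400];cv2.imwrite("pics/ov11.png",np.hstack([im,np.vstack([w,w*0])]))
E
```

```text
clock: 9.07
eef_pos: [532.1, -242.2, 202.9]
tool_rot: [2.876, 0.001, 1.421]
force: [0.5, 0.1, -2.9]
width: 17.2
9.0667 gap 78.9 up-slope 2.1 side -1.9 tilt 0.00deg [ 0.48007223  0.07363752 -2.92916939] [0.02109936 0.24665444 0.06520056]
```

View pics/ov11.png

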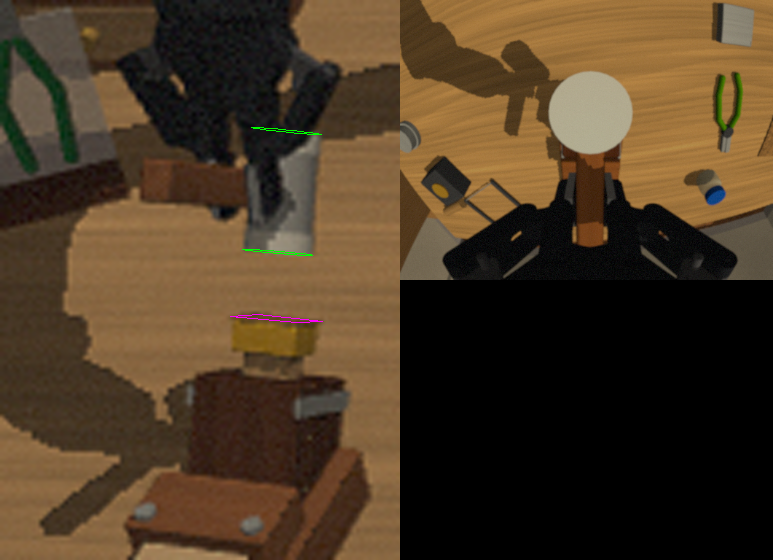

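```bash
python3 -m creep '.03 .16 .6 0 0 0 1;.03 .28 .9 0 0 0 1;.03 .34 1.05 0 0 0 1;.03 .4 1.21 0 0 0 1;.03 .4 1.21 0 0 0 1'; python3 - <<'E'
from strike import *
from cell import ctrl
s=ctrl.read_state();print(s["clock"],facegap(s),s["force"],s["torque"],s["width"])
E
python3 -m creep '0 -.15 -.42 0 0 0 1;0 -.34 -.94 0 0 0 1;0 -.34 -.94 0 0 0 1;0 -.34 -.94 0 0 0 1'; python3 - <<'E'
from strike import *
from cell import ctrl
s=ctrl.read_state();print(s["clock"],facegap(s),s["force"],s["torque"],s["width"])
E
```

```text
clock: 9.63
eef_pos: [559.6, -244.4, 158.2]
tool_rot: [2.88, -0.0, 1.422]
force: [-0.9, -0.3, -2.8]
width: 17.3
9.6333 gap 26.7 up-slope -1.1 side -0.0 tilt 0.00deg [-0.9307401  -0.31194162 -2.76441977] [-0.0406484   0.3177298  -0.02904049] 17.322642570223934
clock: 9.97
eef_pos: [537.4, -242.0, 193.4]
tool_rot: [2.875, 0.001, 1.421]
force: [0.4, -0.3, -2.8]
width: 17.3
9.9667 gap 68.1 up-slope 1.0 side -1.0 tilt 0.00deg [ 0.39373143 -0.28344698 -2.79840728] [0.13342966 0.33190975 0.0450118 ] 17.273377722201428
```

```bash
python3 -m creep '.02 .17 .6 0 0 0 1;.02 .28 .84 0 0 0 1;.02 .33 .96 0 0 0 1;.02 .37 1.07 0 0 0 1;.02 .4 1.14 0 0 0 1'; python3 - <<'E'
from strike import *
from cell import ctrl
s=ctrl.read_state();print(s["clock"],facegap(s),s["force"],s["torque"],s["width"])
E
```

```text
clock: 10.38
eef_pos: [564.1, -244.0, 153.3]
tool_rot: [2.879, -0.0, 1.422]
force: [-10.7, 3.8, 26.6]
width: 17.3
10.3833 gap 20.1 up-slope -0.3 side 1.0 tilt 0.00deg [-10.68634958   3.76168583  26.59962331] [0.82513022 1.59970658 0.0931885 ] 17.29242077196263
```

```bash
python3 -m creep '0 0 0 0 0 0 1;0 -.15 -.42 0 0 0 1;0 -.4 -1.1 0 0 0 1;0 -.5 -1.4 0 0 0 1;0 -.5 -1.4 0 0 0 1;0 -.5 -1.4 0 0 0 1'; python3 - <<'E'
from strike import *
import fit
o=save_imgs(["wrist","scene","top"],"12")
d=o["scene"];s=o["wrist"]["state"];print(s["clock"],facegap(s),s["force"],s["torque"])
T=np.eye(4);T[:3,:3]=R.from_euler("xyz",s["tool_rot"]).as_matrix();T[:3,3]=s["eef_pos"];M=T@TM
a=np.linspace(0,6.28,60)
im=d["img"][:,:,::-1].copy()
k=4;im=cv2.resize(im[110:250,50:180],None,fx=k,fy=k,interpolation=cv2.INTER_CUBIC)
def dr(P,c):
    q=((proj(d,P)-[50,110]+.5)*k).round().astype(int);cv2.polylines(im,[q.reshape(-1,1,2)],True,c,1)
for z in(-38,38):dr((M[:3,:3]@np.c_[21*np.cos(a),21*np.sin(a),z+0*a].T).T+M[:3,3],(0,255,0))
for dd in (22,): dr(np.array([fit.P([*p,dd],'f',c) for c in fit.F]),(255,0,255))
w=cv2.resize(o["wrist"]["img"][:,:,::-1],(373,280))
im=im[:560,:400];cv2.imwrite("pics/ov12.png",np.hstack([im,np.vstack([w,w*0])]))
E
```

```text
clock: 10.88
eef_pos: [531.2, -240.1, 201.9]
tool_rot: [2.876, 0.001, 1.421]
force: [0.1, -0.6, -4.2]
width: 17.3
10.8833 gap 78.7 up-slope 0.5 side -0.0 tilt 0.00deg [ 0.11515796 -0.6408453  -4.16179487] [0.03491079 0.37092373 0.00908461]
```

View pics/ov12.png

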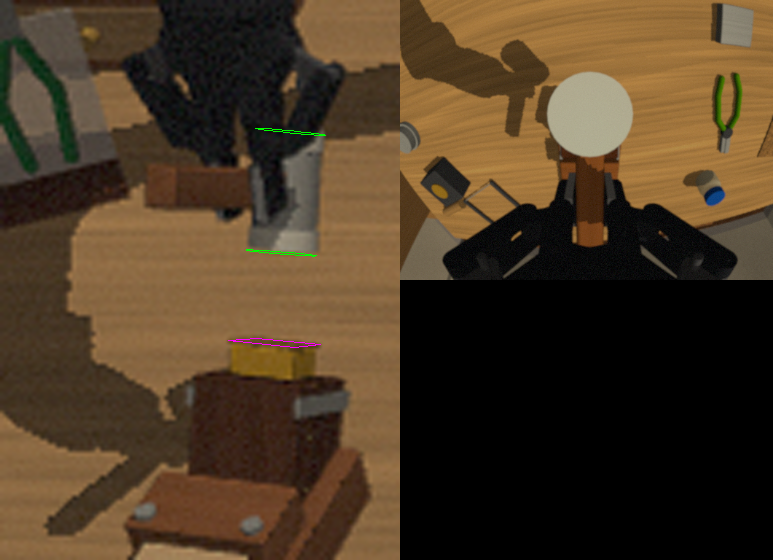

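```bash
python3 - <<'E'
from strike import *
rowto(T0[:3,3]+[0,0,140],R.from_matrix(T0[:3,:3]))
E
```

```text
row [12.464  1.155  1.253] [28.81  3.61 82.24] min rows 12.2
```

```bash
python3 -m creep '12.46 1.15 .3 28.8 3.6 82.2 1;12.46 1.15 .3 28.8 3.6 82.2 1;12.46 1.15 .3 28.8 3.6 82.2 1;12.46 1.15 1.25 28.8 3.6 82.2 1;12.46 1.15 1.25 28.8 3.6 82.2 1;12.46 1.15 1.25 28.8 3.6 82.2 1;12.46 1.15 1.25 28.8 3.6 82.2 1;12.46 1.15 1.25 28.8 3.6 82.2 1;12.46 1.15 1.25 28.8 3.6 82.2 1;12.46 1.15 1.25 28.8 3.6 82.2 1'; python3 - <<'E'
from strike import *
rowto(T0[:3,3]+[0,0,100],R.from_matrix(T0[:3,:3]))
E
```

```text
clock: 11.87
eef_pos: [638.9, 163.9, 171.4]
tool_rot: [-2.891, -0.065, 0.248]
force: [0.6, -0.8, -2.9]
width: 17.4
row [ 0.971 -1.459  1.664] [ 5.14  0.68 14.42] min rows 2.3
```

```bash
python3 -m creep '.97 -1.46 1 5.1 .7 14.4 1;.97 -1.46 1.66 5.1 .7 14.4 1;.97 -1.46 1.66 5.1 .7 14.4 1;.97 -1.46 1.66 5.1 .7 14.4 1;.97 -1.46 1.66 5.1 .7 14.4 1;.97 -1.46 1.66 5.1 .7 14.4 1'; python3 - <<'E'
from strike import *
from cell import ctrl
rowto(T0[:3,3]+[0,0,5],R.from_matrix(T0[:3,:3]))
rowto(T0[:3,3]+[0,0,0],R.from_matrix(T0[:3,:3]))
o=save_imgs(["wrist","scene"],"13")
s=ctrl.read_state();print(s["force"])
crop(o["scene"]["img"],230,120,430,290,4,"pics/c13.png")
E
```

```text
clock: 12.37
eef_pos: [661.5, 240.4, 125.9]
tool_rot: [-2.797, -0.006, 0.008]
force: [1.0, -0.8, -3.4]
width: 17.4
row [-0.011  0.71   2.32 ] [ 0.22 -0.17  0.29] min rows 2.3
row [-0.011  0.752  2.438] [ 0.22 -0.17  0.29] min rows 2.4
[ 0.57952615  0.3230829  -2.29087307]
```

View pics/c13.png

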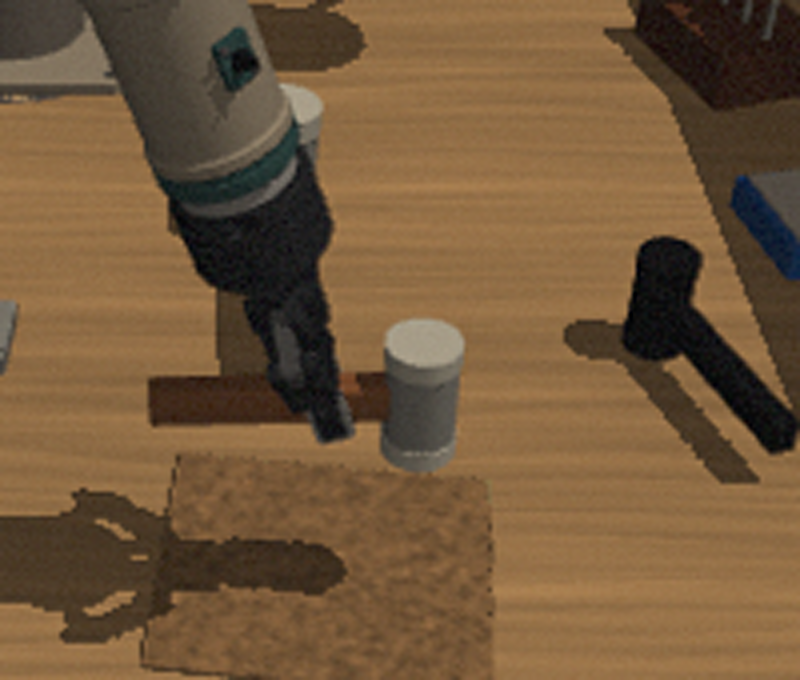

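```bash
python3 -m creep '0 .25 .8 .2 -.2 .3 1;0 .47 1.5 .2 -.2 .3 1;0 .62 2 .2 -.2 .3 1;0 .68 2.2 .2 -.2 .3 1;0 .71 2.3 .2 -.2 .3 1;0 .73 2.36 .2 -.2 .3 1;0 .73 2.36 .2 -.2 .3 1'; python3 - <<'E'
from strike import *
from cell import ctrl
s=ctrl.read_state();print(s["force"],s["torque"])
rowto(T0[:3,3]+[0,0,0],R.from_matrix(T0[:3,:3]))
E
```

```text
clock: 13.05
eef_pos: [662.4, 246.9, 28.5]
tool_rot: [-2.791, -0.002, 0.005]
force: [0.3, -0.5, -3.0]
width: 17.3
[ 0.29841292 -0.46201782 -2.95622686] [-0.65392846  0.01161346 -0.05891421]
row [-0.019  0.084  0.091] [-0.13 -0.03  0.02] min rows 0.1
```

```bash
python3 -m creep '0 .02 .05 0 0 0 1;0 .03 .08 0 0 0 1;0 .04 .1 0 0 0 1;0 .04 .1 0 0 0 1'; python3 - <<'E'
from strike import *
o=save_imgs(["wrist","scene"],"14")
print(o["wrist"]["state"]["force"],o["wrist"]["state"]["torque"])
crop(o["scene"]["img"],230,120,430,290,4,"pics/c14.png")
E
```

```text
clock: 13.38
eef_pos: [661.3, 247.1, 23.3]
tool_rot: [-2.791, -0.0, 0.005]
force: [0.8, -0.2, -3.7]
width: 17.3
[ 0.7674892  -0.24058527 -3.65864568] [-0.68783863 -0.02549257  0.026382  ]
```

View pics/c14.png

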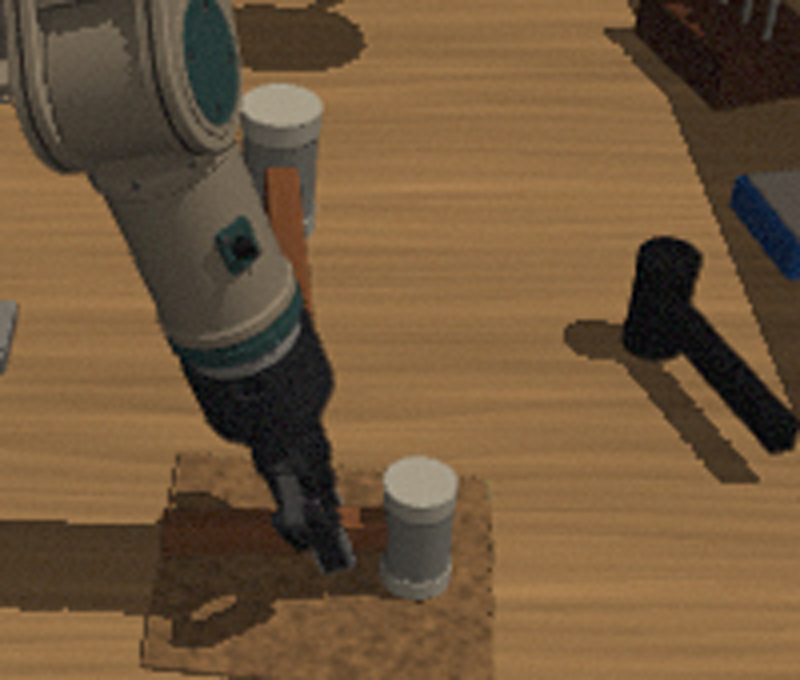

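```bash
python3 -m creep '0 .01 .025 0 0 0 1;0 .01 .025 0 0 0 1;0 .01 .025 0 0 0 1'; python3 -m creep '0 .01 .025 0 0 0 1;0 .01 .025 0 0 0 1;0 .01 .025 0 0 0 1'
```

```text
clock: 13.73
eef_pos: [661.5, 247.2, 22.4]
tool_rot: [-2.791, -0.0, 0.005]
force: [-1.3, -0.9, 1.2]
width: 17.5
clock: 13.98
eef_pos: [661.5, 247.1, 22.2]
tool_rot: [-2.79, -0.0, 0.005]
force: [-2.8, -3.3, 6.7]
width: 17.4
```

```bash
python3 -m creep '0 0 0 0 0 0 .7;0 0 0 0 0 0 .7;0 0 0 0 0 0 .4;0 0 0 0 0 0 0;0 0 0 0 0 0 0;0 0 0 0 0 0 0;0 0 0 0 0 0 0;0 0 0 0 0 0 0'; python3 - <<'E'
from strike import *
o=save_imgs(["wrist"],"15")
E
```

```text
clock: 14.65
eef_pos: [661.2, 247.0, 20.7]
tool_rot: [-2.791, 0.0, 0.005]
force: [0.6, 0.2, 0.8]
width: 85.0
```

View pics/wrist15.png

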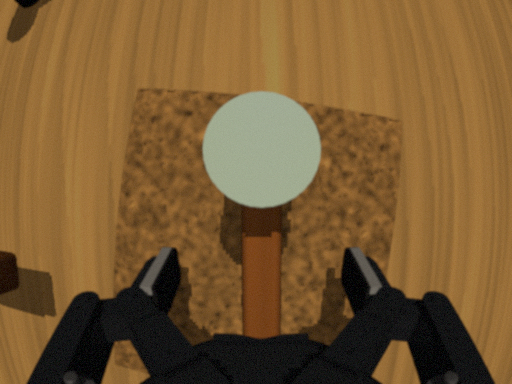

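The mallet stands on the mat, with its face centre at (262,150) and both fingers open and clear of it. I'll retreat straight back along the tool.

```bash
python3 -m creep '0 0 -.5 0 0 0 0;0 0 -1.2 0 0 0 0;0 0 -2 0 0 0 0;0 0 -3 0 0 0 0;0 0 -4 0 0 0 0;0 -1 -4.5 0 0 0 0;0 2 -5 0 0 0 0;0 2 -5 0 0 0 0;0 2 -5 0 0 0 0;0 2 -5 0 0 0 0'; python3 - <<'E'
from h import *
o=save_imgs(["scene","top"],"16")
cv2.imwrite("pics/f16.png",np.vstack([cv2.resize(np.hstack([o["scene"]["img"],o["top"]["img"]])[:,:,::-1],(800,300)),cv2.resize(np.hstack([o["scene"]["img"][170:290,60:220],o["top"]["img"][110:230,280:440]])[:,:,::-1],(800,300))]))
E
```

```text
clock: 15.53
eef_pos: [662.5, 91.0, 179.3]
tool_rot: [-2.8, 0.001, -0.006]
force: [0.0, -1.6, -0.4]
width: 85.5
```

View pics/f16.png

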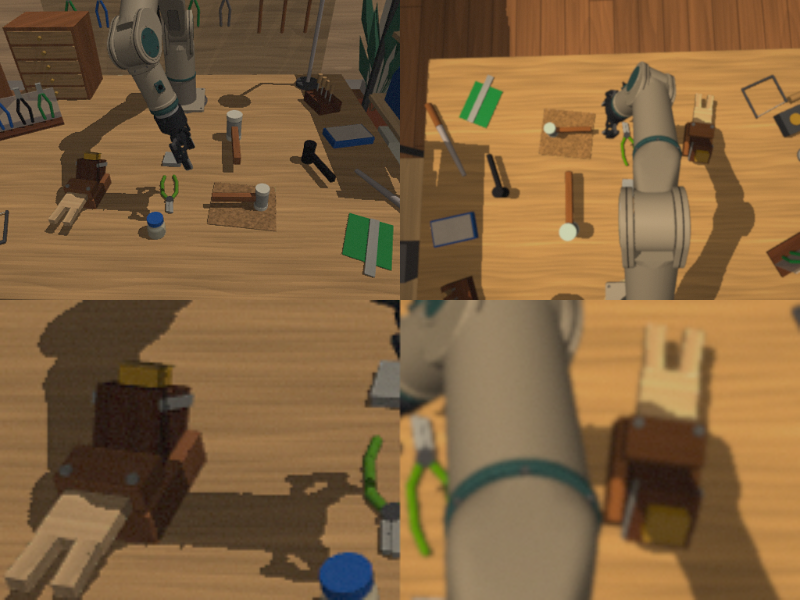

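```bash
python3 - <<'E'
from cell import ctrl
s=ctrl.read_state();print(s["clock"],s["force"],abs(s["qd"]).max());print(ctrl.finish_job())
E
```

```text
15.6333 [-0.07073118  0.59893985  1.04023043] 0.05722090138562956
the job is handed in; nothing more can be done
None
```

I drove the yellow wedge fully home with three separate mallet taps and stood the mallet back on the cork mat. The job is handed in at 15.6 s; no verdict was reported.

- **Mallet:** I gripped the smaller white-and-wood mallet, the one on the mat, by its handle. In the comparison pictures just after lifting it, it had not shifted in the grip.
- **Taps:** Each was along the wedge's slope, with the mallet face within about 2 mm of centre, and the mallet was lifted about 40 mm or more after each. I measured the striking face's height above the slot mouth. It went from about 48 mm to 37, then 27, then the hard stop. The gripper itself never touched the wedge.
- **Seating:** The third tap ended with about 29 N at the wrist, well above the 8 N the wedge needs to slide. The scene picture afterwards shows the head on the sloped face, lining up with the 22 mm home position.
- **Mallet return:** I lowered it until it touched the mat, then opened the fingers and backed away. The last pictures show it upright on the mat and the other things where they were, except the steel block, which the arm mostly hid.

**Disagreement:** the pose calculation put the mallet face at 20.1 mm at the stop rather than 22 mm. I put the difference down to about 2 mm of error in the estimated mallet pose, since force and picture both showed the wedge home.

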